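# Press a strop bar four clicks and hold

### The arm

A 6-joint arm with a two-finger parallel gripper is mounted at the origin on the work surface. World frame = base frame: x ahead of the robot, y to its left, z up, the work surface at z = 0. Lengths are in m, angles in rad, forces in N, time in s.
With the tool pointing down it reaches from about 0.375 to 0.9 m from the base axis. Payload 3.1 kg.
Tool frame: the origin (TCP) lies between the finger pads; the fingertips stand 17 mm ahead of it and the grasp point (between the pads) lies 2 mm behind it; z points along the fingers, y is the line along which they close (so a half turn about z gives the same grasp; the last joint's range is limited). The gripper opens to 85 mm and grips with 20 to 120 N. Pads are 22 mm wide; open, the fingers measure 114 mm over their backs; the gripper's body (76 mm by 85 mm) begins 54 mm behind the grasp point. The pads swing forward as they close: fully open they stand 13 mm farther back than shut.
Start: joints at [0.99, 0.527, 1.433, -0, 1.181, -0.178], TCP at [0.245, 0.575, 0.215] pointing down, gripper open.
Joint ranges: [-3.08, 3.08], [-0.75, 2.2], [0.22, 2.44], [-1.43, 4.57], [0, 2.65], [-2.85, 2.85]. Speed limits (rad/s): [2.79, 2.79, 3.14, 3.14, 3.14, 3.14].

### API

Orientations are given as a unit quaternion [x, y, z, w].
In Python, from station import sense, vision, order gives the robot as it stands.
- The arm moves only by the shell command python3 -m crank 'ROWS' [OPENING] [FORCE]. ROWS is JSON, a list of rows, each an object with "dp": the shift along the world's x, y, z in units of 30 mm (1.0 is 30 mm), a list of three; "angular": the turn, a rotation vector about the world's x, y, z in degrees, a list of three. In form: [{"dp": [dx, dy, dz], "angular": [ax, ay, az]}, ...]. A call has 1 to 20 rows; each row shifts and turns the commanded pose from where the row before left it; what a row does not reach is not made up. A row lasts 1/10 s, in which the tool goes at most 50 mm and 8.59 degrees, less where a joint would pass 70% of its speed; a pose out of reach is approached as far as the arm can. A call is refused whole if a number of a shift passes 1 or a number of a turn 8.59, either way. A call with a gripper value outside its range is refused whole. OPENING is the closure, from 0 (fully open) to 1 (shut), set as the call begins (- or left out, the last holds). The fingers move at their own pace and stop on an object; FORCE is the grip in N (left out, the last holds). Time passes only in rows, so rows that do not move let the fingers close. It gives the time, the measured TCP pose, the force, the opening and the grip force at its end, in the units of the state.
- sense(): the state, without advancing time (a new reading comes with each control period).
- vision.snapshot(name): name is "scene" or "top" or "wrist"; returns a dict with "image" (420x560x3 uint8, blue, green, red), "range_z" (420x560 float32, m along the optical axis (not along the pixel's ray), 0 where there is no reading), "mtx" (3x3 intrinsics, pixels), "pose" (4x4, takes a point from camera to world coordinates); the wrist camera has in their place "mount" (4x4, takes a point from camera to tool coordinates, whose origin is the TCP and whose axes are the flange's). Camera axes: x right, y down, z forward; pixel columns grow to the right and rows downward; lengths in m; the calibration is good to about 2 mm. The wrist camera is an equidistant fisheye: a pixel r from the principal point sees the ray r / f radians off the axis. A picture is of the moment at which its call begins: read the wrist's pose just before it.
- order.sign_off(): hands the job in; it is judged then, once.
The state is a dict: "t": time; "q": joint angles; "qd": joint speeds; "tau": joint torques, N m; "tcp_pos": TCP position; "tool_rot": TCP orientation; "force": force on the tool from outside, world axes, zero at the start; "ft_torque": the same for the moment, N m; "finger_gap": opening from 0.0 (shut) to 1.0 (fully open); "gripper_force": force on a finger pad.
Only numpy, scipy, OpenCV 4.12 (cv2) and the standard library are available. Lean on these libraries where they do the work, as an engineer would, in place of code of your own. Each camera call takes 0.05 s, during which the arm holds its last target. There are 200 camera calls.

### The job

Slide the faced aluminium bar along the channel of the bench press, in under the bridge, until its front end rests against the end stop. Then swing the press's sprung lever on by its upright knob until you have felt exactly four clicks, never a fifth, so that the pad bears on the bar, and finish still holding the lever there: it springs back if let go. Leave the other things on the bench where they are.

Things in the scene. Friction and masses are not known exactly. Their poses are not given: they have to be found in the camera images.
- press: Small bench press fixed to the bench: dark steel base 280 x 110 x 12 mm. Origin on the bench surface, on the channel's middle line; own x along the channel towards the end stop, z up. Base spans x -130..150, y +-55. Channel floor z 12, between aluminium fences 10 mm wide, only 6 mm high (top z 18), inner faces y +-14.5, x -127..123. End stop 50 wide, z 12..34, its face at x 130.
- bridge_top (a point): Middle of the top of the press's grey bridge, at x 85, y 0, z 66 mm in the press's frame. The bridge spans press x 63..107, y -93..52, z 54..66, on posts at y +-38..52. Below it hangs a rubber pad 30 x 22 mm, underside z 37.5 with the lever at rest (bar top: z 32). On it: a brass spring pawl in a dark housing (y -81..-51, top z 86), which rides on the lever's toothed disc (radius 39).
- stop_face (a point): Middle of the end stop's face, at x 130, y 0, z 22 mm in the press's frame, axes as the press's. The bar's front end must come up to it.
- bar_mid (a point): Centre (half-way up) of the loose bar: aluminium, 160 mm long (own x), 24 wide, 20 high, dark facing on top, about 0.2 kg. It lies in the channel, own x along the press's x, its front end 75 to 125 mm short of the stop, not yet under the bridge's pad. Push it on its rear end (80 mm behind the centre) or pinch its sides, which stand 14 mm above the fences.
- bar_front (a point): Middle of the bar's front end face, 80 mm ahead of its centre along its own x, half-way up.
- pivot (a point): Point on the lever's upright axis, at knob height: x 85, y 0, z 108 mm in the press's frame. The lever is sprung: about 7 to 9 N at the knob pull it back to 0 from every position, and the clicks do not lock it. It also lowers the sprung pad by 8 mm per rad, which meets the bar at about 0.7 rad and presses with about 7 N at 1.14.
- knob (a point): Centre (half-way up) of the grip of the lever's knob: an upright black cylinder 24 mm in diameter, from z 86 to 130 mm above the bench, centre z 108. It stands on the end of the flat steel lever arm (18 mm wide, z 78..86), 110 mm from the pivot axis.
- lever (a joint): Lever angle, rad: 0 at its rest stop (start), grows counter-clockwise from above, to 1.45. The line pivot-knob makes 1.484 + this angle with the press's x. A click is a rise of the push at the knob (to 8 to 13 N), then a drop by 2 to 6 N, as a tooth passes: at 0.30, 0.54, 0.78, 1.02 (fourth) and 1.26 (fifth), 26 mm of knob travel apart. 1.14 is midway between fourth and fifth.
- glue_jar: Bystander: jar, 52 mm wide, 62 high, standing beside the press. Origin under its centre.
- folder: Bystander: pale flat folder with round ends, 140 x 20 x 5 mm, lying on the lever's side of the press.
- offcut: Bystander: short aluminium offcut, 55 x 24 x 20 mm, lying beside the press on the side away from the lever.
- screwdriver: Bystander: screwdriver, 170 mm long, lying beyond the end stop of the press.
- rule: Bystander: steel rule, 200 x 25 x 4 mm, on the right of the bench.
- tin: Bystander: open steel tin, 72 mm wide, 85 high, on the far right.
- mallet: Bystander: hammer, 260 mm long, lying on the left of the bench.
Not all that is in view belongs to the job. Of the things that look like the part that bears bar_mid, the smallest one is meant.

How it is judged:
On the way, in this order (a step that is already met when the one before it is completed fails the run):
1. the bar is home against the end stop, the lever still before its first click (x of bar_front in the frame of stop_face between -0.004 and 0.003 m and y of bar_front in the frame of stop_face between -0.006 and 0.006 m and z of bar_front in the frame of stop_face between -0.004 and 0.004 m and value of joint lever below 0.25 rad), for 0.2 s.
2. the lever is past its fourth click and not at the fifth, the pad bearing on the bar (value of joint lever between 1.04 and 1.25 rad and contact force between pad and bar above 1 N), for 0.2 s.
At the end, for the whole second after the job is handed in: The bar's front end is within 4 mm of the end stop, in the channel; the lever stands still between its fourth and fifth clicks (1.04 to 1.25 rad), held there by the gripper's fingers (contact force over 0.7 N), with the pad pressing on the bar with over 1 N (all of step 2 and x of bar_front in the frame of stop_face between -0.004 and 0.003 m and y of bar_front in the frame of stop_face between -0.006 and 0.006 m and z of bar_front in the frame of stop_face between -0.004 and 0.004 m and velocity of joint lever between -0.1 and 0.1 rad/s and contact force between the fingers and lever above 0.7 N); the arm keeps its last pose, push and grip.
It fails at once if the lever goes to a fifth click (value of joint lever above 1.27 rad).
It fails at once if a bystander is moved by more than 20 mm (distance of any of glue_jar, folder, offcut, screwdriver, rule, tin, mallet from where it was at the start of the episode above 0.02 m).
It also fails if it takes over 67 s, if anything falls off the work surface, if the arm or the gripper's body presses on something with over 40 N, if the wrist force passes 120 N, or if a joint passes its speed limit or range.

## Working session

There is one attempt and no reset: what is moved stays moved. The work goes in short steps, Python scripts to look and compute and a shell command to move; the robot and the scene stay as the last step left them, time stands still between calls to the robot, and variables do not carry over. Pictures are saved under pics/ and viewed, at most 10 in all, crops included, and the job is handed in when it is done.

```bash
mkdir -p pics; ls; python3 - <<'E'
from station import sense, vision
import cv2, numpy as np
s=sense(); print({k:np.round(v,3).tolist() for k,v in s.items()})
for n in ("top","scene"):
    d=vision.snapshot(n); np.savez(f"{n}0.npz",**d)
    cv2.imwrite(f"pics/{n}0.png",d["image"]); print(n,d["mtx"].tolist(),np.round(d["pose"],3).tolist())
E
```

```text
pics
{'t': 0.0, 'q': [0.99, 0.528, 1.434, -0.0, 1.181, -0.178], 'qd': [0.0, 0.001, -0.001, 0.001, -0.001, -0.001], 'tau': [-0.001, -44.235, -17.803, -0.0, 0.008, 0.0], 'tcp_pos': [0.245, 0.574, 0.214], 'tool_rot': [0.2, 0.98, -0.001, -0.0], 'force': [0.255, 0.902, 0.653], 'ft_torque': [-0.023, -0.059, 0.006], 'gripper_force': 0.0, 'finger_gap': 0.999}
top [[419.7145561635753, 0.0, 285.6810958714531], [0.0, 419.7145561635753, 210.30517009275925], [0.0, 0.0, 1.0]] [[0.022, -0.991, 0.135, 0.375], [-1.0, -0.019, 0.019, -0.01], [-0.016, -0.135, -0.991, 1.228], [0.0, 0.0, 0.0, 1.0]]
scene [[518.7872086837923, 0.0, 276.015626040131], [0.0, 518.7872086837923, 209.80503486060132], [0.0, 0.0, 1.0]] [[-0.829, 0.367, -0.422, 1.045], [0.559, 0.565, -0.607, 0.772], [0.015, -0.739, -0.673, 0.956], [0.0, 0.0, 0.0, 1.0]]
```

View pics/top0.png

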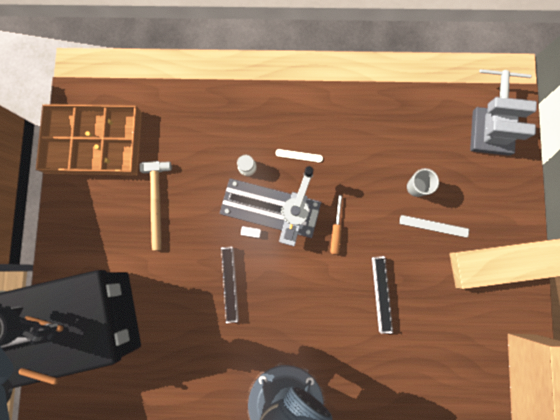

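View pics/scene0.png

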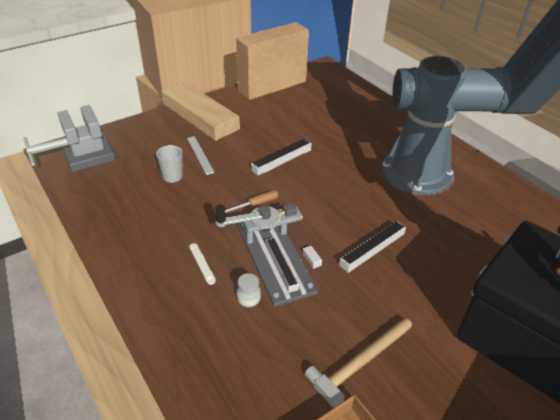

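The top view shows the press at about (272,210), its knob at (308,172), the jar at (246,165), the folder at (299,155), the offcut at (250,232) and the screwdriver at (338,225). Three dark-faced bars could be bar_mid: one in the channel near (255,205), and longer ones at (230,285) and (383,295). The channel one is the smallest and lies in the press, so it fits. I'll confirm this in an enlarged crop.

```bash
python3 - <<'E'
import cv2
a=cv2.imread("pics/top0.png")[140:260,210:360]; b=cv2.imread("pics/scene0.png")[190:310,190:340]
cv2.imwrite("pics/topc.png",cv2.resize(a,None,fx=5,fy=5,interpolation=cv2.INTER_CUBIC))
cv2.imwrite("pics/scenec.png",cv2.resize(b,None,fx=5,fy=5,interpolation=cv2.INTER_CUBIC))
E
```

```text
(no output)
```

View pics/topc.png

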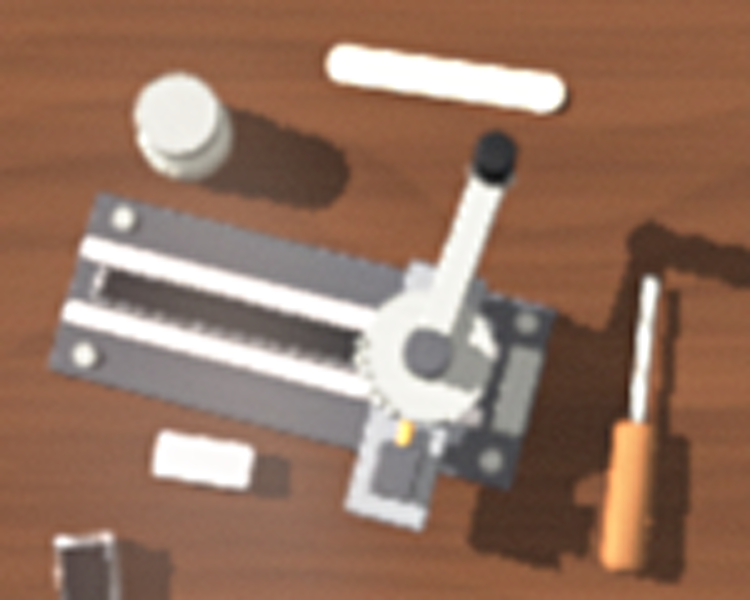

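View pics/scenec.png

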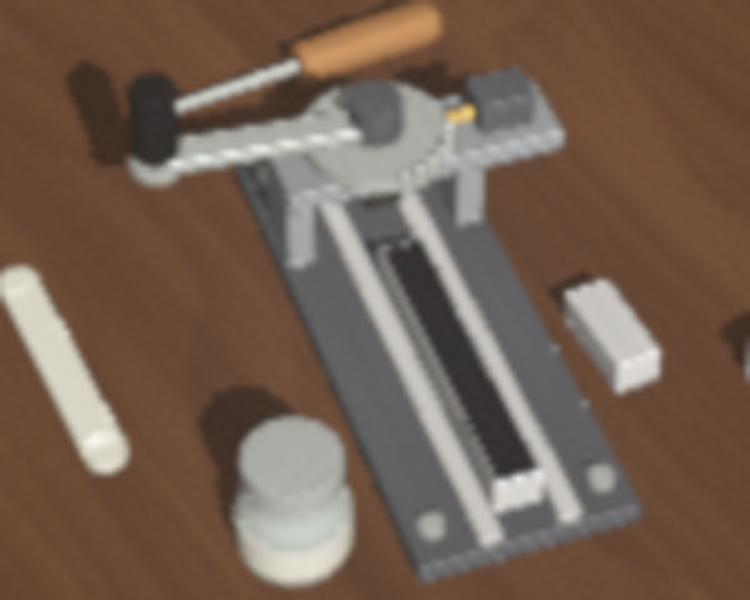

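The crops confirm the bar: dark top in the channel, rear end at the left in the top crop (about 100,285) and at the bottom in the scene crop (about 518,475). Now I'll measure the press, knob and bar.

```bash
cat > h.py <<'E'
import numpy as np, cv2
D={n:np.load(f"{n}0.npz") for n in("top","scene")}
OFF={"top":(210,140),"scene":(190,190)}
def pt(n,c,z):
    d=D[n]; u=(np.array(c)+.5)/5-.5+OFF[n]
    r=d["pose"][:3,:3]@np.linalg.solve(d["mtx"],[u[0],u[1],1]); o=d["pose"][:3,3]
    return o+r*(z-o[2])/r[2]
E
python3 - <<'E'
from h import *
np.set_printoptions(precision=4,suppress=True)
c=np.array([pt("top",p,.012)[:2] for p in[(98,195),(50,370),(512,488),(553,305)]])
loc=np.array([(-.13,.055),(-.13,-.055),(.15,-.055),(.15,.055)])
def fit(L,W):
    a,b=L-L.mean(0),W-W.mean(0); th=np.arctan2((a[:,0]*b[:,1]-a[:,1]*b[:,0]).sum(),(a*b).sum())
    R=np.array([[np.cos(th),-np.sin(th)],[np.sin(th),np.cos(th)]]); o=W.mean(0)-R@L.mean(0)
    return th,R,o,(W-(L@R.T+o))
th,R,o,res=fit(loc,c); print(c,"th",th,np.degrees(th),"o",o,"res mm",res*1e3)
for nm,n,p,z in[("pivotcap","top",(430,353),.095),("knobtop","top",(494,153),.130),("knobtopS","scene",(153,84),.130),
 ("rearL S","scene",(495,478),.032),("rearR S","scene",(540,468),.032),("frontL S","scene",(378,247),.032),("frontR S","scene",(415,240),.032),
 ("baseS1","scene",(425,575),.012),("baseS2","scene",(637,513),.012),("rear T","top",(103,285),.032),
 ("jar","top",(180,112),.062),("folder1","top",(328,62),.005),("folder2","top",(566,95),.005),("sd1","top",(650,278),.006),("offc1","top",(155,475),.02),("offc2","top",(252,487),.02)]:
    w=pt(n,p,z); print(nm,w,"press",R.T@(w[:2]-o))
E
```

```text
[[ 0.6321  0.1827]
 [ 0.5271  0.2067]
 [ 0.4635 -0.0646]
 [ 0.5712 -0.0872]] th -1.7955260323323565 -102.87606365851423 o [0.5507 0.0692] res mm [[-1.1899 -0.9507]
 [ 1.0416 -1.4434]
 [-0.1984  0.2352]
 [ 0.3468  2.1589]]
pivotcap [ 0.5301 -0.0153  0.095 ] press [ 0.0869 -0.0013]
knobtop [ 0.6339 -0.0473  0.13  ] press [0.095  0.1071]
knobtopS [ 0.6317 -0.0549  0.13  ] press [0.1029 0.1066]
rearL S [0.5846 0.1665 0.032 ] press [-0.1024  0.0113]
rearR S [0.564 0.173 0.032] press [-0.1042 -0.0102]
frontL S [0.5488 0.0138 0.032 ] press [0.0544 0.0104]
frontR S [0.5306 0.0198 0.032 ] press [ 0.0526 -0.0086]
baseS1 [0.6331 0.1818 0.012 ] press [-0.1282  0.0552]
baseS2 [0.5317 0.2062 0.012 ] press [-0.1294 -0.049 ]
rear T [0.5748 0.1745 0.032 ] press [-0.1081  0.    ]
jar [0.6707 0.1298 0.062 ] press [-0.0858  0.1034]
folder1 [0.7174 0.0487 0.005 ] press [-0.0172  0.1671]
folder2 [ 0.6996 -0.094   0.005 ] press [0.1259 0.1815]
sd1 [ 0.5894 -0.1445  0.006 ] press [0.1996 0.0853]
offc1 [0.4662 0.1418 0.02  ] press [-0.052  -0.0986]
offc2 [0.4604 0.0856 0.02  ] press [ 0.0041 -0.0917]
```

The measurements agree with the given sizes to within 2 mm. Press origin is (0.551,0.069) and its x axis points at -102.9°. The bar's rear end is at press x of about -0.105, so it has about 75 mm to travel. First I shut the gripper and go above the spot behind the bar.

```bash
python3 -m crank '[{"dp":[0.94,-1,0],"angular":[0,0,0.85]},{"dp":[0.94,-1,0],"angular":[0,0,0.85]},{"dp":[0.94,-1,0],"angular":[0,0,0.85]},{"dp":[0.94,-1,0],"angular":[0,0,0.85]},{"dp":[0.94,-1,0],"angular":[0,0,0.85]},{"dp":[0.94,-1,0],"angular":[0,0,0.85]},{"dp":[0.94,-1,0],"angular":[0,0,0.85]},{"dp":[0.94,-1,0],"angular":[0,0,0.85]},{"dp":[0.94,-1,0],"angular":[0,0,0.85]},{"dp":[0.94,-1,0],"angular":[0,0,0.85]},{"dp":[0.94,-1,0],"angular":[0,0,0.85]},{"dp":[0.94,-1,0],"angular":[0,0,0.85]},{"dp":[0,0,0],"angular":[0,0,0]},{"dp":[0,0,0],"angular":[0,0,0]}]' 1 40
```

```text
t: 1.5
tcp_pos: [0.5833, 0.2141, 0.214]
tool_rot: [0.113, 0.994, -0.0, -0.001]
force: [-1.0, 0.5, 0.0]
finger_gap: -0.001
gripper_force: 0.0
```

```bash
python3 -m crank '[{"dp":[0,0,-1],"angular":[0,0,0]},{"dp":[0,0,-1],"angular":[0,0,0]},{"dp":[0,0,-1],"angular":[0,0,0]},{"dp":[0,0,-1],"angular":[0,0,0]},{"dp":[0,0,-0.8],"angular":[0,0,0]},{"dp":[0,0,-0.5],"angular":[0,0,0]},{"dp":[0,0,-0.5],"angular":[0,0,0]},{"dp":[0,0,0],"angular":[0,0,0]},{"dp":[0,0,0],"angular":[0,0,0]}]'; python3 - <<'E'
from station import vision
import cv2
d=vision.snapshot("scene"); cv2.imwrite("pics/s1.png",cv2.resize(d["image"][190:310,190:340],None,fx=5,fy=5,interpolation=cv2.INTER_CUBIC))
E
```

```text
t: 2.4
tcp_pos: [0.5836, 0.2154, 0.0411]
tool_rot: [0.112, 0.994, 0.0, 0.0]
force: [0.5, -0.1, 0.1]
finger_gap: 0.004
gripper_force: 0.0
```

View pics/s1.png

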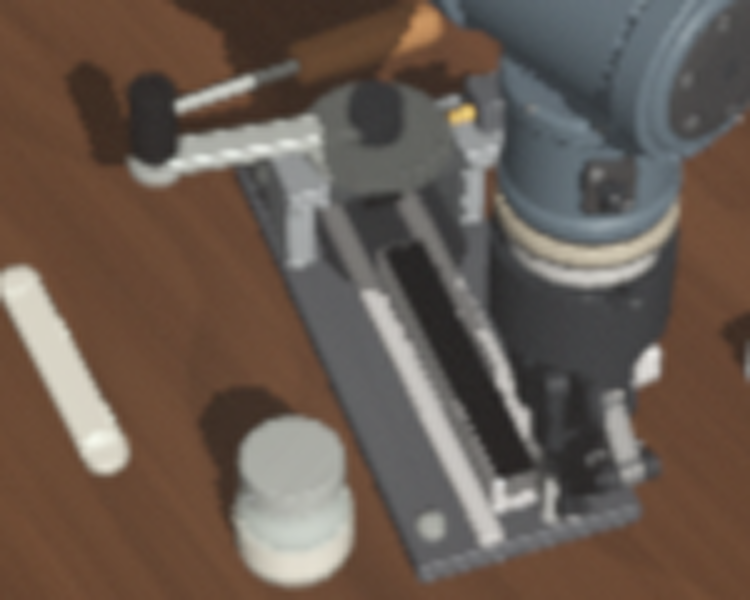

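The fingers appear near (580,490), to the right of the bar's rear end at (515,490). I'll check this against the projection of the TCP before pushing.

```bash
python3 - <<'E'
from h import *
from station import sense, vision
def proj(n,w):
    d=D[n]; c=d["pose"][:3,:3].T@(np.array(w)-d["pose"][:3,3]); p=d["mtx"]@c/c[2]
    return ((p[:2]-OFF[n]+.5)*5-.5).round(0), round(c[2],3)
t=sense()["tcp_pos"]; print(t)
for dz in(-.017,0,.054,.1): print(dz,proj("scene",t+np.array([0,0,dz])),proj("top",t+np.array([0,0,dz])))
d=vision.snapshot("scene"); z=d["range_z"]
# points from depth: gripper fingertip region in crop (540-640,440-520)
P=[]
for v in range(190,310):
    for u in range(280,335):
        r=z[v,u]
        if r>0:
            w=d["pose"]@np.append(np.linalg.solve(d["mtx"],[u,v,1])*r,1); P.append([*w[:3],u,v])
P=np.array(P); m=(P[:,2]>.02)&(P[:,2]<.08)&(P[:,1]>.15)
np.set_printoptions(precision=3,suppress=True)
for lo in np.arange(.02,.08,.01):
    q=P[m&(P[:,2]>=lo)&(P[:,2]<lo+.01)]; print(lo,len(q),q[:,:2].min(0) if len(q) else'',q[:,:2].max(0) if len(q) else'',q[:,:2].mean(0))
d2=vision.snapshot("top"); cv2.imwrite("pics/both.png",np.hstack([cv2.resize(x,None,fx=3,fy=3,interpolation=cv2.INTER_CUBIC) for x in (d2["image"][140:260,200:330],d["image"][190:310,200:330])]))
E
```

```text
[0.58409786 0.21532254 0.04164055]
-0.017 (array([558., 559.]), np.float64(1.159)) (array([ 36., 270.]), np.float64(1.225))
0 (array([560., 536.]), np.float64(1.148)) (array([ 30., 265.]), np.float64(1.208))
0.054 (array([566., 457.]), np.float64(1.111)) (array([ 13., 248.]), np.float64(1.154))
0.1 (array([572., 385.]), np.float64(1.08)) (array([ -4., 231.]), np.float64(1.109))
0.02 73 [0.552 0.15 ] [0.602 0.197] [0.587 0.169]
0.03 97 [0.558 0.15 ] [0.587 0.176] [0.574 0.163]
0.039999999999999994 0   [nan nan]
0.049999999999999996 0   [nan nan]
0.06 10 [0.583 0.206] [0.594 0.227] [0.592 0.217]
0.06999999999999999 38 [0.578 0.205] [0.596 0.23 ] [0.589 0.221]<stdin>:19: RuntimeWarning: Mean of empty slice.
  ret = um.true_divide(
```

View pics/both.png

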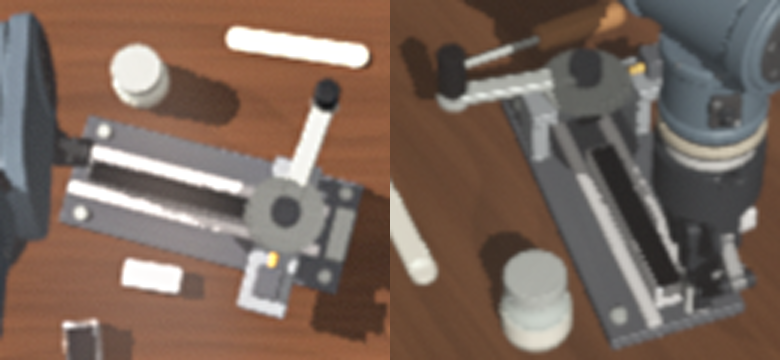

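The projection puts the TCP on the channel line. I'll use the wrist view to check finger direction and contact geometry.

```bash
python3 - <<'E'
from station import vision
import cv2,numpy as np
d=vision.snapshot("wrist"); cv2.imwrite("pics/w1.png",d["image"]); print(np.round(d["mount"],3).tolist(),d["mtx"].tolist())
E
```

```text
[[0.0, -0.966, -0.26, 0.066], [1.0, -0.0, 0.001, -0.001], [-0.001, -0.26, 0.966, -0.159], [0.0, 0.0, 0.0, 1.0]] [[325.19226210127806, 0.0, 283.85266188889847], [0.0, 325.19226210127806, 204.45321530327803], [0.0, 0.0, 1.0]]
```

View pics/w1.png

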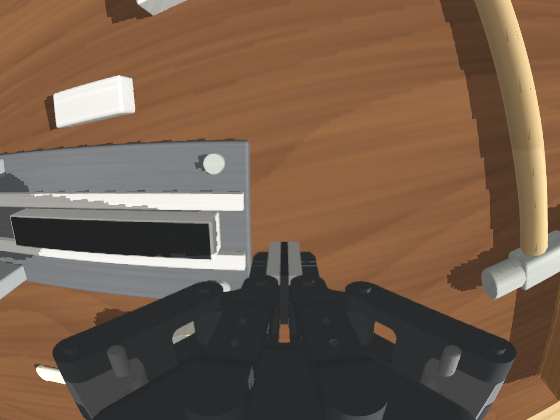

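The wrist view shows the shut fingers at (285,265) closing along the press's x, with the bar's rear end at (214,235). I'll check the sideways offset and the gap numerically.

```bash
cat >> h.py <<'E'
from scipy.spatial.transform import Rotation as Ro
TH=-1.7955; O=np.array([.5507,.0692]); RP=np.array([[np.cos(TH),-np.sin(TH)],[np.sin(TH),np.cos(TH)]])
def press(w): return RP.T@(np.array(w)[:2]-O)
def wpt(s,d,u,v,z):
    f=d["mtx"][0,0]; x,y=u-d["mtx"][0,2],v-d["mtx"][1,2]; r=np.hypot(x,y); a=r/f
    c=d["mount"][:3,:3]@np.array([x/r*np.sin(a),y/r*np.sin(a),np.cos(a)])
    R=Ro.from_quat(s["tool_rot"]).as_matrix(); o=s["tcp_pos"]+R@d["mount"][:3,3]; r=R@c
    return o+r*(z-o[2])/r[2]
E
python3 - <<'E'
from h import *
from station import sense,vision
s=sense(); d=vision.snapshot("wrist")
print("tcp",press(s["tcp_pos"]),s["tcp_pos"])
for n,p,z in[("rear a",(217,212),.032),("rear b",(212,258),.032),("fence a",(243,201),.018),("fence b",(244,262),.018),("tips L",(250,262),.026),("tips R",(317,262),.026),("tip top L",(267,245),.0246),("tip top R",(300,245),.0246),("corner",(248,142),.012)]:
    print(n,press(wpt(s,d,*p,z)))
E
```

```text
tcp [-0.14974034  0.00019621] [0.58425604 0.21513217 0.04194527]
rear a [-0.11231285 -0.01595231]
rear b [-0.10746136  0.01185741]
fence a [-0.12520599 -0.01852667]
fence b [-0.12426661  0.02067616]
tips L [-0.12893488  0.01683068]
tips R [-0.1687571   0.01686777]
tip top L [-0.13919341  0.00636942]
tip top R [-0.15850769  0.00638571]
corner [-0.12825237 -0.05241309]
```

```bash
python3 -m crank '[{"dp":[-0.067,-0.292,-0.08],"angular":[0,0,0]},{"dp":[-0.067,-0.292,0],"angular":[0,0,0]},{"dp":[-0.067,-0.292,0],"angular":[0,0,0]},{"dp":[-0.067,-0.292,0],"angular":[0,0,0]},{"dp":[-0.067,-0.292,0],"angular":[0,0,0]},{"dp":[-0.067,-0.292,0],"angular":[0,0,0]},{"dp":[-0.067,-0.292,0],"angular":[0,0,0]},{"dp":[-0.045,-0.195,0],"angular":[0,0,0]},{"dp":[-0.045,-0.195,0],"angular":[0,0,0]},{"dp":[0,0,0],"angular":[0,0,0]}]'; python3 - <<'E'
from h import *
from station import sense,vision
s=sense(); d=vision.snapshot("wrist"); cv2.imwrite("pics/w2.png",d["image"]); print(press(s["tcp_pos"]),s["tcp_pos"],s["force"])
E
```

```text
t: 3.65
tcp_pos: [0.5664, 0.1412, 0.0383]
tool_rot: [0.113, 0.994, -0.0, -0.0]
force: [-0.3, 0.1, 1.2]
finger_gap: -0.004
gripper_force: 0.0
[-0.07372232 -0.00073437] [0.56641071 0.14123258 0.03831759] [-0.28342969  0.05052258  1.22310806]
```

View pics/w2.png

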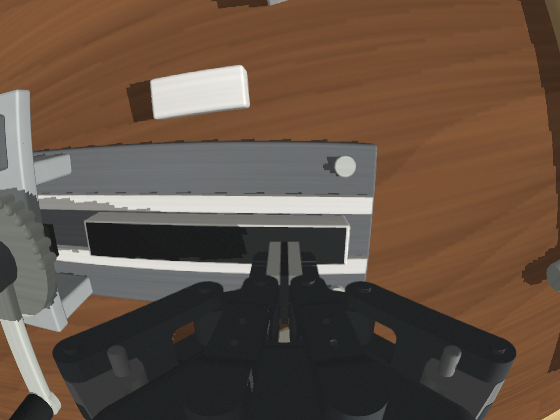

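The bar has not moved: its rear end is now at (348,240) and the fingers at (285,245) are over it, so they passed above it. I'll measure where the fingertips are in the tool frame from the wrist depth.

```bash
python3 - <<'E'
from h import *
from station import sense,vision
np.set_printoptions(precision=4,suppress=True)
s=sense(); d=vision.snapshot("wrist"); np.savez("w.npz",**d)
R=Ro.from_quat(s["tool_rot"]).as_matrix()
def tool(u,v):
    f=d["mtx"][0,0]; x,y=u-d["mtx"][0,2],v-d["mtx"][1,2]; r=np.hypot(x,y)+1e-9; a=r/f; z=d["range_z"][v,u]
    return d["mount"][:3,:3]@np.array([x/r*np.tan(a)*z,y/r*np.tan(a)*z,z])+d["mount"][:3,3]
for u,v in[(278,244),(278,250),(291,244),(291,250),(278,270),(262,252),(262,258),(285,244),(285,260),(285,300),(208,287),(67,352),(150,240),(346,240),(200,203),(200,90),(200,165)]:
    t=tool(u,v); w=R@t+s["tcp_pos"]; print((u,v),"tool",t,"press",press(w),w[2])
E
```

```text
(278, 244) tool [ 0.0112 -0.0034 -0.0239] press [-0.0708 -0.0119] 0.062220382755404854
(278, 250) tool [ 0.0113 -0.0033 -0.031 ] press [-0.0709 -0.012 ] 0.06937471837925645
(291, 244) tool [ 0.0113  0.0024 -0.0241] press [-0.0766 -0.0119] 0.062401595598589654
(291, 250) tool [ 0.011   0.0023 -0.0303] press [-0.0765 -0.0117] 0.06861367364685128
(278, 270) tool [ 0.0111 -0.003  -0.0497] press [-0.0712 -0.0118] 0.08804300623259445
(262, 252) tool [ 0.0069 -0.0107 -0.023 ] press [-0.0635 -0.0075] 0.061328856064139015
(262, 258) tool [ 0.0071 -0.0103 -0.0301] press [-0.0639 -0.0078] 0.06843885693791096
(285, 244) tool [ 0.0112 -0.0002 -0.0238] press [-0.0739 -0.0118] 0.06208404590131965
(285, 260) tool [ 0.0115 -0.0003 -0.0417] press [-0.0739 -0.0122] 0.07998348478709427
(285, 300) tool [ 0.0007 -0.0004 -0.0543] press [-0.0738 -0.0013] 0.092598399270235
(208, 287) tool [ 0.0137 -0.0254 -0.0681] press [-0.0487 -0.0144] 0.10644745396190528
(67, 352) tool [ 0.0134 -0.0556 -0.1074] press [-0.0185 -0.0141] 0.14574651158298263
(150, 240) tool [ 0.0006 -0.0776  0.005 ] press [ 0.0034 -0.0013] 0.033328212381320235
(346, 240) tool [0.0007 0.0338 0.0072] press [-0.108  -0.0014] 0.031150903532009395
(200, 203) tool [ 0.0185 -0.0497  0.0205] press [-0.0245 -0.0192] 0.01781936026827608
(200, 90) tool [ 0.0832 -0.0467  0.0185] press [-0.0275 -0.0839] 0.019797131012815525
(200, 165) tool [ 0.04   -0.0499  0.0263] press [-0.0243 -0.0407] 0.012054248199424057
```

The actual fingertips sit at tool z of about -0.023, 22 mm behind the reported TCP rather than 17 mm ahead. The wrist and scene depths agree on this. From here I use tip height = TCP z + 0.022, with the finger back face 11 mm off the axis. I'll back off behind the bar and lower the tips to z of about 0.022.

```bash
python3 -m crank '[{"dp":[0.19,0.845,0],"angular":[0,0,0]},{"dp":[0.19,0.845,0],"angular":[0,0,0]},{"dp":[0.2,0.845,0],"angular":[0,0,0]},{"dp":[0,0,0],"angular":[0,0,0]},{"dp":[0,0,0],"angular":[0,0,0]},{"dp":[0,0,-0.6],"angular":[0,0,0]},{"dp":[0,0,-0.4],"angular":[0,0,0]},{"dp":[0,0,-0.25],"angular":[0,0,0]},{"dp":[0,0,0],"angular":[0,0,0]},{"dp":[0,0,0],"angular":[0,0,0]}]'; python3 - <<'E'
from h import *
from station import sense
s=sense(); print(press(s["tcp_pos"]),s["tcp_pos"])
E
```

```text
t: 4.75
tcp_pos: [0.584, 0.2176, 0.0007]
tool_rot: [0.112, 0.994, -0.0, -0.0]
force: [-0.3, 0.7, 0.1]
finger_gap: -0.003
gripper_force: 0.0
[-0.15209253 -0.00060934] [0.58399485 0.21760472 0.0006982 ]
```

```bash
python3 -m crank '[{"dp":[-0.067,-0.292,0],"angular":[0,0,0]},{"dp":[-0.067,-0.292,0],"angular":[0,0,0]},{"dp":[-0.067,-0.292,0],"angular":[0,0,0]},{"dp":[-0.045,-0.195,0],"angular":[0,0,0]},{"dp":[-0.045,-0.195,0],"angular":[0,0,0]},{"dp":[-0.045,-0.195,0],"angular":[0,0,0]},{"dp":[-0.045,-0.195,0],"angular":[0,0,0]},{"dp":[-0.045,-0.195,0],"angular":[0,0,0]},{"dp":[-0.045,-0.195,0],"angular":[0,0,0]},{"dp":[-0.045,-0.195,0],"angular":[0,0,0]},{"dp":[-0.045,-0.195,0],"angular":[0,0,0]},{"dp":[-0.045,-0.195,0],"angular":[0,0,0]},{"dp":[-0.045,-0.195,0],"angular":[0,0,0]},{"dp":[0,0,0],"angular":[0,0,0]}]'; python3 - <<'E'
from h import *
from station import sense,vision
s=sense(); print(press(s["tcp_pos"]),s["tcp_pos"],s["force"])
d=vision.snapshot("wrist");cv2.imwrite("pics/w3.png",d["image"])
E
```

```text
t: 6.15
tcp_pos: [0.5639, 0.1319, 0.0006]
tool_rot: [0.112, 0.994, -0.001, -0.001]
force: [0.4, 0.5, 0.6]
finger_gap: 0.0
gripper_force: 0.3
[-0.06410877 -0.0011292 ] [0.56388374 0.1319487  0.00056599] [0.40918036 0.50620516 0.64980028]
```

View pics/w3.png

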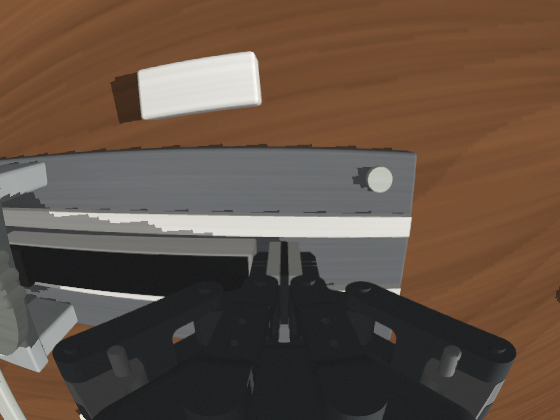

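The bar is now being pushed, with its rear end against the finger at (253,265). About 22 mm remain, so I go slowly.

```bash
python3 -m crank '[{"dp":[-0.022,-0.097,0],"angular":[0,0,0]},{"dp":[-0.022,-0.097,0],"angular":[0,0,0]},{"dp":[-0.022,-0.097,0],"angular":[0,0,0]},{"dp":[-0.022,-0.097,0],"angular":[0,0,0]},{"dp":[-0.022,-0.097,0],"angular":[0,0,0]},{"dp":[-0.022,-0.097,0],"angular":[0,0,0]},{"dp":[0,0,0],"angular":[0,0,0]},{"dp":[0,0,0],"angular":[0,0,0]}]';python3 -m crank '[{"dp":[-0.007,-0.032,0],"angular":[0,0,0]},{"dp":[-0.007,-0.032,0],"angular":[0,0,0]},{"dp":[0,0,0],"angular":[0,0,0]},{"dp":[0,0,0],"angular":[0,0,0]}]'
```

```text
t: 7.0
tcp_pos: [0.5605, 0.1154, 0.0009]
tool_rot: [0.112, 0.994, -0.0, -0.0]
force: [0.3, -0.7, 0.3]
finger_gap: -0.002
gripper_force: 0.0
t: 7.4
tcp_pos: [0.5602, 0.114, 0.0009]
tool_rot: [0.112, 0.994, 0.0, 0.0]
force: [0.4, 0.8, -0.5]
finger_gap: 0.0
gripper_force: 0.7
```

```bash
python3 -m crank '[{"dp":[-0.007,-0.032,0],"angular":[0,0,0]},{"dp":[-0.007,-0.032,0],"angular":[0,0,0]},{"dp":[-0.007,-0.032,0],"angular":[0,0,0]},{"dp":[0,0,0],"angular":[0,0,0]}]';python3 -m crank '[{"dp":[-0.007,-0.032,0],"angular":[0,0,0]},{"dp":[0,0,0],"angular":[0,0,0]}]';python3 -m crank '[{"dp":[-0.007,-0.032,0],"angular":[0,0,0]},{"dp":[0,0,0],"angular":[0,0,0]}]'
```

```text
t: 7.8
tcp_pos: [0.5595, 0.1109, 0.0009]
tool_rot: [0.112, 0.994, 0.0, 0.0]
force: [1.1, 2.4, 0.7]
finger_gap: -0.0
gripper_force: 1.0
t: 8.0
tcp_pos: [0.5593, 0.11, 0.0009]
tool_rot: [0.112, 0.994, 0.0, 0.0]
force: [0.8, 2.2, 1.6]
finger_gap: 0.003
gripper_force: 1.3
t: 8.2
tcp_pos: [0.5594, 0.1099, 0.0009]
tool_rot: [0.113, 0.994, 0.001, 0.0]
force: [1.0, 6.7, 0.8]
finger_gap: 0.001
gripper_force: 3.1
```

```bash
python3 -m crank '[{"dp":[-0.007,-0.032,0],"angular":[0,0,0]},{"dp":[0,0,0],"angular":[0,0,0]},{"dp":[0,0,0],"angular":[0,0,0]},{"dp":[0,0,0],"angular":[0,0,0]}]'; python3 - <<'E'
from h import *
from station import sense
s=sense(); print(press(s["tcp_pos"]))
E
```

```text
t: 8.6
tcp_pos: [0.5598, 0.1097, 0.0009]
tool_rot: [0.113, 0.994, 0.001, 0.001]
force: [2.4, 8.7, -0.6]
finger_gap: -0.001
gripper_force: 4.5
[-0.04152761 -0.0001727 ]
```

The bar is home: the push force rose to about 9 N and the TCP stopped at press x = -0.0415, against -0.041 predicted. Now I back off, rise, open and go above the knob.

```bash
python3 -m crank '[{"dp":[0.06,0.25,0],"angular":[0,0,0]},{"dp":[0.06,0.25,0.1],"angular":[0,0,0]},{"dp":[0,0,0.9],"angular":[0,0,0]},{"dp":[0,0,1],"angular":[0,0,0]},{"dp":[0,0,1],"angular":[0,0,0]},{"dp":[0,0,1],"angular":[0,0,0]},{"dp":[0,0,1],"angular":[0,0,0]},{"dp":[0,0,0.3],"angular":[0,0,0]},{"dp":[0.405,-0.955,0],"angular":[0,0,-0.85]},{"dp":[0.405,-0.955,0],"angular":[0,0,-0.85]},{"dp":[0.405,-0.955,0],"angular":[0,0,-0.85]},{"dp":[0.405,-0.955,0],"angular":[0,0,-0.85]},{"dp":[0.405,-0.955,0],"angular":[0,0,-0.8]},{"dp":[0.405,-0.955,0],"angular":[0,0,-0.8]},{"dp":[0,0,0],"angular":[0,0,0]}]'; python3 -m crank '[{"dp":[0,0,0],"angular":[0,0,0]},{"dp":[0,0,0],"angular":[0,0,0]},{"dp":[0,0,0],"angular":[0,0,0]},{"dp":[0,0,0],"angular":[0,0,0]},{"dp":[0,0,0],"angular":[0,0,0]},{"dp":[0,0,0],"angular":[0,0,0]}]' 0; python3 - <<'E'
from h import *
from station import sense,vision
s=sense(); print(press(s["tcp_pos"]))
d=vision.snapshot("wrist");cv2.imwrite("pics/w4.png",d["image"]); np.savez("w4.npz",pos=s["tcp_pos"],rot=s["tool_rot"],**d)
E
```

```text
t: 10.1
tcp_pos: [0.6366, -0.053, 0.1587]
tool_rot: [0.157, 0.988, -0.001, 0.0]
force: [0.7, -0.4, 0.2]
finger_gap: -0.002
gripper_force: 0.0
t: 10.7
tcp_pos: [0.6352, -0.0484, 0.1599]
tool_rot: [0.155, 0.988, -0.0, 0.0]
force: [0.4, 0.4, -0.3]
finger_gap: 0.994
gripper_force: 0.0
[0.09577083 0.10861688]
```

View pics/w4.png

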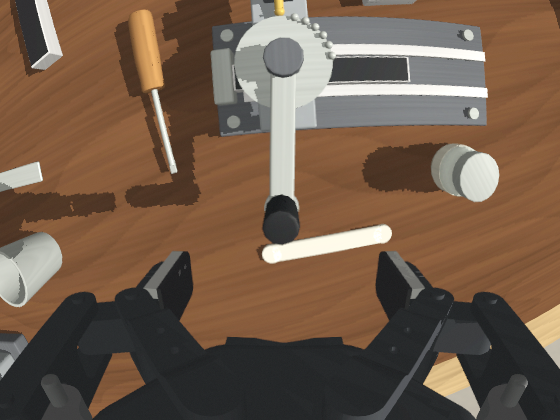

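The wrist view shows the knob's top at (281,226), between the open fingers' tips at (185,255) and (380,255), and the bar's rear end at (408,68). That was my last picture, so I continue numerically.

```bash
python3 - <<'E'
from h import *
np.set_printoptions(precision=4,suppress=True)
d=np.load("w4.npz"); s=dict(tcp_pos=d["pos"],tool_rot=d["rot"])
R=Ro.from_quat(s["tool_rot"]).as_matrix(); f=d["mtx"][0,0]
v,u=np.mgrid[:420,:560]; x,y=u-d["mtx"][0,2],v-d["mtx"][1,2]; r=np.hypot(x,y)+1e-9; k=np.tan(r/f)*d["range_z"]/r
T=np.stack([x*k,y*k,d["range_z"]],-1)@d["mount"][:3,:3].T+d["mount"][:3,3]; W=T@R.T+s["tcp_pos"]
ok=d["range_z"]>0
m=ok&(abs(u-281)<35)&(abs(v-222)<35)&(W[...,2]>.122)&(W[...,2]<.14)
top=W[m]; print("knob top n",m.sum(),"z",np.median(top[:,2]),"centre",(top[:,:2].min(0)+top[:,:2].max(0))/2,np.ptp(top[:,:2],axis=0),"mean",top.mean(0),"press",press(top.mean(0)))
c,rad=cv2.minEnclosingCircle((top[:,:2]*1000).astype(np.float32)); print("circle mm",c,rad)
p=ok&(u>140)&(u<192)&(v>245)&(v<300); print("L pad tool z max",T[p][:,2].max(), "tips",T[p][T[p][:,2]>-.045][:,:].min(0),T[p][T[p][:,2]>-.045].max(0))
p=ok&(u>376)&(u<430)&(v>245)&(v<300); 
for a,b in[(188,255),(180,255),(185,280),(382,255),(390,258),(382,290)]: print((a,b),T[b,a])
print("bar rear",press(wpt(s,d,409,69,.032)),"cap",press(W[57,283]),W[57,283,2],"arm",W[130,284,2])
E
```

```text
knob top n 1120 z 0.12961883173312166 centre [ 0.6342 -0.0513] [0.023  0.0232] mean [ 0.6332 -0.0508  0.1293] press [0.0986 0.1072]
circle mm (634.2343139648438, -51.06780242919922) 11.894436836242676
L pad tool z max 0.1625319245457038 tips [-0.1352 -0.1701 -0.045 ] [ 0.0119 -0.0425  0.1625]
(188, 255) [ 0.0079 -0.0434 -0.0304]
(180, 255) [ 0.0108 -0.0448 -0.0371]
(185, 280) [ 0.0003 -0.0431 -0.0397]
(382, 255) [ 0.01    0.0414 -0.0351]
(390, 258) [ 0.0111  0.0431 -0.0409]
(382, 290) [-0.0044  0.0416 -0.0404]
bar rear [-0.0274  0.0024] cap [0.0876 0.0005] 0.09824896952709006 arm 0.08598014822725022
```

Knob centre is measured at (0.634,-0.051), z 0.1296, radius 11.9, which matches. The bar's rear is at -0.0274 and the pivot cap at 0.0876, a common +2.6 mm bias, so the bar is home. Descend to TCP z of about 0.070 (tips about 0.093, above the arm at 0.086) and grip.

```bash
python3 -m crank '[{"dp":[-0.03,-0.08,-0.8],"angular":[0,0,0]},{"dp":[0,0,-0.8],"angular":[0,0,0]},{"dp":[0,0,-0.7],"angular":[0,0,0]},{"dp":[0,0,-0.4],"angular":[0,0,0]},{"dp":[0,0,-0.3],"angular":[0,0,0]},{"dp":[0,0,0],"angular":[0,0,0]},{"dp":[0,0,0],"angular":[0,0,0]}]'; python3 -m crank '[{"dp":[0,0,0],"angular":[0,0,0]},{"dp":[0,0,0],"angular":[0,0,0]},{"dp":[0,0,0],"angular":[0,0,0]},{"dp":[0,0,0],"angular":[0,0,0]},{"dp":[0,0,0],"angular":[0,0,0]},{"dp":[0,0,0],"angular":[0,0,0]},{"dp":[0,0,0],"angular":[0,0,0]},{"dp":[0,0,0],"angular":[0,0,0]}]' 1 30
```

```text
t: 11.45
tcp_pos: [0.635, -0.0513, 0.0704]
tool_rot: [0.155, 0.988, -0.0, 0.001]
force: [-0.1, -0.2, 1.2]
finger_gap: 0.999
gripper_force: 0.0
t: 12.25
tcp_pos: [0.6349, -0.0505, 0.0703]
tool_rot: [0.155, 0.988, 0.0, 0.0]
force: [0.9, 4.4, 3.9]
finger_gap: 0.27
gripper_force: 30.5
```

Gripped: gap 0.27 is 23 mm, which fits the 24 mm knob. Now I work out the arc in 0.06 rad steps, offset by 0.03 so that each click falls between two readings.

```bash
python3 - <<'E'
import numpy as np
a=np.r_[0,np.arange(.03,1.12,.06),1.14]; w=np.radians(-17.85)+a
p=.11*np.c_[np.cos(w),np.sin(w)]/.03
for i in range(1,len(a)): print(round(a[i],2),np.round(p[i]-p[i-1],2),round(np.degrees(a[i]-a[i-1]),2), "knob",np.round(p[i]*.03+[.5303,-.0173],4))
E
```

```text
0.03 [0.03 0.11] 1.72 knob [ 0.636  -0.0479]
0.09 [0.05 0.21] 3.44 knob [ 0.6376 -0.0415]
0.15 [0.04 0.22] 3.44 knob [ 0.6389 -0.035 ]
0.21 [0.03 0.22] 3.44 knob [ 0.6397 -0.0285]
0.27 [0.02 0.22] 3.44 knob [ 0.6402 -0.0219]
0.33 [0.   0.22] 3.44 knob [ 0.6403 -0.0153]
0.39 [-0.01  0.22] 3.44 knob [ 0.64   -0.0087]
0.45 [-0.02  0.22] 3.44 knob [ 0.6392 -0.0021]
0.51 [-0.04  0.22] 3.44 knob [0.6381 0.0044]
0.57 [-0.05  0.21] 3.44 knob [0.6366 0.0108]
0.63 [-0.06  0.21] 3.44 knob [0.6348 0.0171]
0.69 [-0.08  0.21] 3.44 knob [0.6325 0.0233]
0.75 [-0.09  0.2 ] 3.44 knob [0.6299 0.0294]
0.81 [-0.1  0.2] 3.44 knob [0.6269 0.0353]
0.87 [-0.11  0.19] 3.44 knob [0.6236 0.041 ]
0.93 [-0.12  0.18] 3.44 knob [0.6199 0.0465]
0.99 [-0.13  0.18] 3.44 knob [0.6159 0.0517]
1.05 [-0.14  0.17] 3.44 knob [0.6116 0.0567]
1.11 [-0.15  0.16] 3.44 knob [0.6071 0.0615]
1.14 [-0.08  0.08] 1.72 knob [0.6047 0.0638]
```

```bash
python3 -m crank '[{"dp":[0.03,0.11,0],"angular":[0,0,1.72]},{"dp":[0.05,0.21,0],"angular":[0,0,3.44]},{"dp":[0.04,0.22,0],"angular":[0,0,3.44]},{"dp":[0.03,0.22,0],"angular":[0,0,3.44]},{"dp":[0,0,0],"angular":[0,0,0]}]'; python3 -m crank '[{"dp":[0.02,0.22,0],"angular":[0,0,3.44]},{"dp":[0,0,0],"angular":[0,0,0]}]'; python3 -m crank '[{"dp":[0,0.22,0],"angular":[0,0,3.44]},{"dp":[0,0,0],"angular":[0,0,0]}]';  python3 -m crank '[{"dp":[-0.01,0.22,0],"angular":[0,0,3.44]},{"dp":[0,0,0],"angular":[0,0,0]}]'
```

```text
t: 12.75
tcp_pos: [0.6398, -0.0297, 0.0703]
tool_rot: [0.051, 0.999, -0.001, 0.001]
force: [0.1, -3.4, 5.4]
finger_gap: 0.272
gripper_force: 30.6
t: 12.95
tcp_pos: [0.6401, -0.0247, 0.0703]
tool_rot: [0.02, 1.0, -0.002, 0.001]
force: [-0.3, -7.0, 5.2]
finger_gap: 0.271
gripper_force: 30.9
t: 13.15
tcp_pos: [0.6403, -0.0182, 0.0703]
tool_rot: [-0.01, 1.0, -0.002, 0.001]
force: [-0.8, -8.3, 4.2]
finger_gap: 0.277
gripper_force: 31.0
t: 13.35
tcp_pos: [0.6402, -0.0111, 0.0703]
tool_rot: [-0.04, 0.999, -0.002, 0.001]
force: [0.5, -5.8, 4.5]
finger_gap: 0.272
gripper_force: 30.8
```

First click felt (8.3 to 5.8 N), with the TCP lagging the command by about 2 mm. On through the second and third.

```bash
python3 -m crank '[{"dp":[-0.02,0.22,0],"angular":[0,0,3.44]},{"dp":[-0.04,0.22,0],"angular":[0,0,3.44]},{"dp":[0,0,0],"angular":[0,0,0]}]'; python3 -m crank '[{"dp":[-0.025,0.105,0],"angular":[0,0,1.72]},{"dp":[0,0,0],"angular":[0,0,0]}]'; python3 -m crank '[{"dp":[-0.025,0.105,0],"angular":[0,0,1.72]},{"dp":[0,0,0],"angular":[0,0,0]}]';  python3 -m crank '[{"dp":[-0.06,0.21,0],"angular":[0,0,3.44]},{"dp":[0,0,0],"angular":[0,0,0]}]'
```

```text
t: 13.65
tcp_pos: [0.6392, 0.0006, 0.0703]
tool_rot: [-0.1, 0.995, -0.003, 0.001]
force: [1.9, -10.1, 2.1]
finger_gap: 0.274
gripper_force: 31.2
t: 13.85
tcp_pos: [0.6386, 0.0041, 0.0703]
tool_rot: [-0.114, 0.993, -0.003, 0.002]
force: [2.2, -7.0, 2.4]
finger_gap: 0.272
gripper_force: 31.0
t: 14.05
tcp_pos: [0.6379, 0.0074, 0.0703]
tool_rot: [-0.129, 0.992, -0.003, 0.002]
force: [2.7, -7.2, 3.5]
finger_gap: 0.27
gripper_force: 31.0
t: 14.25
tcp_pos: [0.636, 0.0149, 0.0703]
tool_rot: [-0.159, 0.987, -0.002, 0.002]
force: [3.3, -5.4, 2.6]
finger_gap: 0.272
gripper_force: 30.9
```

```bash
python3 -m crank '[{"dp":[-0.08,0.21,0],"angular":[0,0,3.44]},{"dp":[-0.09,0.2,0],"angular":[0,0,3.44]},{"dp":[0,0,0],"angular":[0,0,0]}]'; python3 -m crank '[{"dp":[-0.05,0.1,0],"angular":[0,0,1.72]},{"dp":[0,0,0],"angular":[0,0,0]}]'; python3 -m crank '[{"dp":[-0.05,0.1,0],"angular":[0,0,1.72]},{"dp":[0,0,0],"angular":[0,0,0]}]';  python3 -m crank '[{"dp":[-0.055,0.095,0],"angular":[0,0,1.72]},{"dp":[0,0,0],"angular":[0,0,0]}]'
```

```text
t: 14.55
tcp_pos: [0.6324, 0.0257, 0.0703]
tool_rot: [-0.218, 0.976, -0.004, 0.003]
force: [6.0, -8.7, 0.9]
finger_gap: 0.273
gripper_force: 31.2
t: 14.75
tcp_pos: [0.631, 0.0287, 0.0703]
tool_rot: [-0.232, 0.973, -0.003, 0.003]
force: [5.8, -8.4, 0.8]
finger_gap: 0.27
gripper_force: 31.1
t: 14.95
tcp_pos: [0.6296, 0.0318, 0.0703]
tool_rot: [-0.247, 0.969, -0.003, 0.003]
force: [4.5, -6.5, 1.2]
finger_gap: 0.272
gripper_force: 31.1
t: 15.15
tcp_pos: [0.6278, 0.0352, 0.0703]
tool_rot: [-0.262, 0.965, -0.003, 0.003]
force: [5.4, -5.9, 2.4]
finger_gap: 0.268
gripper_force: 31.0
```

The second click came before 0.506 rad (10.1 to 7.3 N), and the third at about 0.76 (10.2 to 7.9 N). Now carefully through the fourth.

```bash
python3 -m crank '[{"dp":[-0.055,0.095,0],"angular":[0,0,1.72]},{"dp":[-0.12,0.18,0],"angular":[0,0,3.44]},{"dp":[0,0,0],"angular":[0,0,0]}]'; python3 -m crank '[{"dp":[-0.065,0.09,0],"angular":[0,0,1.72]},{"dp":[0,0,0],"angular":[0,0,0]}]'; python3 -m crank '[{"dp":[-0.065,0.09,0],"angular":[0,0,1.72]},{"dp":[0,0,0],"angular":[0,0,0]}]';  python3 -m crank '[{"dp":[-0.07,0.085,0],"angular":[0,0,1.72]},{"dp":[0,0,0],"angular":[0,0,0]}]'; python3 -m crank '[{"dp":[-0.07,0.085,0],"angular":[0,0,1.72]},{"dp":[0,0,0],"angular":[0,0,0]}]'
```

```text
t: 15.45
tcp_pos: [0.623, 0.0436, 0.0704]
tool_rot: [-0.306, 0.952, -0.004, 0.003]
force: [6.3, -6.4, -0.2]
finger_gap: 0.269
gripper_force: 31.2
t: 15.65
tcp_pos: [0.6216, 0.0458, 0.0704]
tool_rot: [-0.319, 0.948, -0.004, 0.003]
force: [7.5, -8.0, -0.0]
finger_gap: 0.275
gripper_force: 31.3
t: 15.85
tcp_pos: [0.6201, 0.048, 0.0704]
tool_rot: [-0.333, 0.943, -0.004, 0.004]
force: [7.5, -9.0, -1.7]
finger_gap: 0.272
gripper_force: 31.5
t: 16.05
tcp_pos: [0.618, 0.0508, 0.0704]
tool_rot: [-0.347, 0.938, -0.004, 0.004]
force: [7.9, -7.5, -0.3]
finger_gap: 0.271
gripper_force: 31.4
t: 16.25
tcp_pos: [0.6155, 0.0539, 0.0703]
tool_rot: [-0.361, 0.932, -0.004, 0.003]
force: [7.0, -5.0, 0.2]
finger_gap: 0.27
gripper_force: 31.2
```

Fourth click felt (11.7 to 8.6 N), at about 0.97 by the arm estimate, which reads about 0.04 low. I advance another 0.06 and then measure the lever's angle with the wrist depth, comparing with the rest picture.

```bash
python3 -m crank '[{"dp":[-0.075,0.08,0],"angular":[0,0,1.72]},{"dp":[0,0,0],"angular":[0,0,0]}]'; python3 -m crank '[{"dp":[-0.075,0.08,0],"angular":[0,0,1.72]},{"dp":[0,0,0],"angular":[0,0,0]},{"dp":[0,0,0],"angular":[0,0,0]}]'; python3 - <<'E'
from h import *
from station import sense,vision
np.set_printoptions(precision=4,suppress=True)
def cloud(s,d):
    R=Ro.from_quat(s["tool_rot"]).as_matrix(); f=d["mtx"][0,0]
    v,u=np.mgrid[:420,:560]; x,y=u-d["mtx"][0,2],v-d["mtx"][1,2]; r=np.hypot(x,y)+1e-9; k=np.tan(r/f)*d["range_z"]/r
    return (np.stack([x*k,y*k,d["range_z"]],-1)@d["mount"][:3,:3].T+d["mount"][:3,3])@R.T+s["tcp_pos"], d["range_z"]>0
d0=np.load("w4.npz"); s0=dict(tcp_pos=d0["pos"],tool_rot=d0["rot"]); s1=sense(); d1=vision.snapshot("wrist")
for s,d in((s0,d0),(s1,d1)):
    W,ok=cloud(s,d); P=W[ok]; P=np.c_[(P[:,:2]-O)@RP,P[:,2]]
    cap=P[(P[:,2]>.093)&(P[:,2]<.103)&(np.hypot(P[:,0]-.087,P[:,1])<.025)]
    c,r=cv2.minEnclosingCircle((cap[:,:2]*1e3).astype(np.float32)); c=np.array(c)/1e3
    rr=np.hypot(P[:,0]-c[0],P[:,1]-c[1])
    arm=P[(P[:,2]>.081)&(P[:,2]<.090)&(rr>.045)&(rr<.088)]
    e=arm[:,:2]-c; n=np.hypot(*e.T); b=np.round(n,2)
    ang=[np.arctan2(*(e[b==q].mean(0)[::-1])) for q in np.unique(b) if (b==q).sum()>15]
    print("cap",c,r,"n",len(arm),"angles",np.array(ang),"mean",np.mean(ang),"lever",np.mean(ang)-1.484,"tcp",press(s["tcp_pos"]))
    bt=P[(P[:,2]>.028)&(P[:,2]<.036)&(abs(P[:,1])<.016)&(P[:,0]<.04)&(P[:,0]>-.12)]
    print("bar top rear x",np.percentile(bt[:,0],1) if len(bt) else None, len(bt))
E
```

```text
t: 16.45
tcp_pos: [0.613, 0.0567, 0.0703]
tool_rot: [-0.375, 0.927, -0.003, 0.003]
force: [5.9, -4.8, 0.5]
finger_gap: 0.273
gripper_force: 31.2
t: 16.75
tcp_pos: [0.6104, 0.0596, 0.0704]
tool_rot: [-0.39, 0.921, -0.003, 0.003]
force: [6.1, -4.1, 1.5]
finger_gap: 0.272
gripper_force: 31.1
cap [ 0.0877 -0.0006] 13.973184585571289 n 1478 angles [1.4736 1.4737 1.4665 1.4684 1.4699] mean 1.470414607497737 lever -0.013585392502263094 tcp [0.0958 0.1086]
bar top rear x -0.026430526031246657 1850
cap [ 0.0875 -0.0007] 14.009232521057129 n 3760 angles [2.5717 2.5553 2.5498 2.5521 2.5513] mean 2.5560394365299914 lever 1.0720394365299915 tcp [-0.0039  0.0604]
bar top rear x -0.026405972809249306 3951
```

The lever stands at about 1.08 rad relative to rest and the bar's rear end is unchanged. I'll go 0.05 rad further, to mid-window, and hold.

```bash
python3 -m crank '[{"dp":[-0.07,0.065,0],"angular":[0,0,1.5]},{"dp":[-0.06,0.06,0],"angular":[0,0,1.3]},{"dp":[0,0,0],"angular":[0,0,0]},{"dp":[0,0,0],"angular":[0,0,0]},{"dp":[0,0,0],"angular":[0,0,0]},{"dp":[0,0,0],"angular":[0,0,0]}]'; python3 - <<'E'
from h import *
from station import sense
s=sense(); e=press(s["tcp_pos"])-[.0876,-.0006]; a=np.arctan2(e[1],e[0]); print("lever est",a-1.47,a-1.484,np.hypot(*e),s["qd"].round(3) if hasattr(s["qd"],"round") else s["qd"])
E
```

```text
t: 17.4
tcp_pos: [0.6072, 0.0628, 0.0704]
tool_rot: [-0.412, 0.911, -0.004, 0.003]
force: [7.2, -5.5, 0.5]
finger_gap: 0.273
gripper_force: 31.3
lever est 1.1253072494719898 1.1113072494719898 0.10998797809957031 [ 0.002  0.001 -0.     0.001 -0.    -0.   ]
```

The lever stands still at 1.11 to 1.13 rad, past four clicks, held at about 9 N. The bar is home.

```bash
python3 -c "
from station import order
print(order.sign_off())"
```

```text
the job is handed in; nothing more can be done
None
```

The job is handed in: the bar is against the end stop, and the gripper is holding the lever still at about 1.12 rad, after the fourth click and short of the fifth; the pad's force on the bar was not measured directly.

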